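# Load the cradle jig under the clamp toes of the print bed and close the swing stop

### The arm

A 6-joint arm with a two-finger parallel gripper is mounted at the origin on the work surface. World frame = base frame: x ahead of the robot, y to its left, z up, the work surface at z = 0. Lengths are in mm, angles in rad, forces in N, time in s.
With the tool pointing down it reaches from about 275 to 1000 mm from the base axis. Payload 8.4 kg.
Tool frame: the origin (TCP) lies midway between the tips of the shut fingers; the grasp point (between the pads) lies 19 mm behind it (r.grip_point_offset is the distance from the TCP to the grasp point, in mm); z points along the fingers, y is the line along which they close (so a half turn about z gives the same grasp; the last joint's range is limited). The gripper opens to 85 mm and grips with 20 to 120 N. Pads are 22 mm wide; open, the fingers measure 114 mm over their backs; the gripper's body (76 mm by 85 mm) begins 54 mm behind the grasp point. The pads swing forward as they close: fully open they stand 13 mm farther back than shut.
Start: joints at [-1.249, 0.353, 1.633, -0, 1.155, -0.002], TCP at [198.856, -592.524, 231.281] pointing down, gripper open.
Joint ranges: [-2.63, 2.63], [-0.92, 2.1], [0.06, 2.66], [-1.3, 4.44], [0, 2.69], [-3.02, 3.02]. Speed limits (rad/s): [2.22, 2.22, 2.79, 3.14, 3.14, 3.14].

### API

Orientations are given as [roll, pitch, yaw] about the fixed x, y, z axes, in that order (R = Rz(yaw) Ry(pitch) Rx(roll)).
In Python, from rig import r gives the robot as it stands. The module is installed in compiled form; this text tells all that it offers.
- The arm moves only by the shell command python3 -m creep 'ROWS' [FORCE]. ROWS is text: rows parted by semicolons, each of 7 numbers parted by spaces: the turn, a rotation vector about the tool's x, y, z in degrees, then the shift along the tool's x, y, z in m, then the closure in counts, from 0 (fully open) to 255 (shut). A call has 1 to 8 rows; each row is the pose to reach, as a shift and turn from the pose commanded when the call began, along the tool's axes at that moment; what a row does not reach only later rows make up. A row lasts 1/8 s, in which the tool goes at most 62.5 mm and 10.7 degrees, less where a joint would pass 70% of its speed; a pose out of reach is approached as far as the arm can. A call with a gripper value outside its range is refused whole. The fingers move at their own pace and stop on an object; FORCE is the grip in N (left out, the last holds). Time passes only in rows, so rows that repeat a pose let the fingers close. It gives the time, the measured TCP pose, the force, the opening and the grip force at its end, in the units of the state.
- r.sense(): the state, without advancing time (a new reading comes with each control period).
- r.grab_frame(name): name is "side" or "top"; returns a dict with "img" (480x640x3 uint8, red, green, blue), "range_z" (480x640 float32, mm along the optical axis (not along the pixel's ray), 0 where there is no reading), "K" (3x3 intrinsics, pixels), "world_from_camera" (4x4, takes a point from camera to world coordinates). Camera axes: x right, y up, looking along -z (the intrinsics and any distortion apply to the point x, -y, -z); pixel columns grow to the right and rows downward; lengths in mm; the calibration is good to about 2 mm. A picture is of the moment at which its call begins.
- r.sign_off(): hands the job in; it is judged then, once.
The state is a dict: "clock": time; "qpos": joint angles; "qvel": joint speeds; "joint_efforts": joint torques, N m; "eef_pos": TCP position; "tcp_rot": TCP orientation; "contact_force": force on the tool from outside, world axes, zero at the start; "wrist_torque": the same for the moment, N m; "opening": opening from 0.0 (shut) to 1.0 (fully open); "grasp_force": force on a finger pad.
Only numpy, scipy, OpenCV 4.12 (cv2) and the standard library are available. Lean on these libraries where they do the work, as an engineer would, in place of code of your own. Each camera call takes 0.05 s, during which the arm holds its last target. There are 200 camera calls.

### The job

Take the long cradle jig (the plate with the grooved block) and lay it on the green jig bed with its bare end towards the two clamp toes, then slide it in under the toes until it is fully home against the back of the pocket. Only then swing the stop bar fully shut behind it so the jig cannot back out, let go, and leave the other jig, the tape roll and the ink jar where they are.

Things in the scene. Friction and masses are not known exactly. Their poses are not given: they have to be found in the camera images.
- cradle_jig: Loose jig to load, 0.3-0.65 kg: bare metal plate 140 x 80 x 12 mm (x, y, z), origin at the centre of its underside. A black grip block 50 long (x), 34 wide (y), with upright sides from z = 12 to 52, is centred at x = -20, with a groove along x in its top. The bare end (x = 5 to 70) goes under the toes. Starts on the table at either side of the bed, bare end away from the robot, yaw within 0.6 rad.
- receiver: Fixed green jig bed; place and yaw (within 0.4 rad) vary. Origin on the table, x = direction in which the jig slides in, z up. Bed x = -140 to 95, y = -85 to 85 mm, top at z = 15. At its +x end a pocket 84 wide (cheeks from x = 22; flared lead-ins from x = 1, there 108 wide), back wall at x = 75; cheeks and wall rise to z = 30.
- home (a point): Where the jig's origin lies when it is fully home, its end touching the back wall: x = 5, y = 0, z = 15 mm in the bed's frame, axes parallel to the bed's. The jig then has 2 mm to spare at each side and 3 mm under the toes.
- toe_edge (a point): Midway between the lower front edges of the two steel toes, at x = 30, y = 0, z = 30 mm of the bed. The toes (y = 14 to 62 and -14 to -62) overhang the pocket from here to its back wall, 45 mm; underside 15 mm above the bed top, upper side at z = 42, bolt heads up to 47.
- stop (a joint): Stop bar angle, rad. 0 = fully shut on its end stop: bar points along the bed's -y, across the bed, 2 mm behind the rear edge of a jig that is home. Grows as it opens, turning clockwise seen from above; at 1.57 it points along the bed's -x, clear of the jig's path. Range 0 to 2.0, starts at 1.4 to 1.9. Stays where left; needs about 2 N at the pin.
- stop_pivot (a point): Upright pivot axis of the stop bar, at x = -75, y = 70 mm of the bed, at the height of the bar's top (29 mm above the table). The flat steel bar is 16 wide, 12 thick and reaches 78 mm from the pivot.
- stop_pin (a point): Centre of the top of the black upright round pin on the stop bar, 60 mm from the pivot; the pin is 16 mm in diameter and stands 41 mm above the bar, from 29 to 70 mm above the table. Moves with the bar.
- cup_jig: Other jig, leave alone: square plate 90 x 90 x 22 mm with a round black cup 64 mm in diameter, 57 mm high in all; origin at the centre of its underside. It starts on the opposite side of the bed from the cradle jig.
- tape_roll: Roll of yellow tape lying flat, 100 mm outside diameter, 48 mm high, beyond the bed; leave alone. Origin at the centre of its underside.
- ink_jar: Closed ink jar, 72 mm diameter, 85 mm high, beyond the bed; leave alone. Origin at the centre of its underside.
Not all that is in view belongs to the job. What is shaped like the cradle_jig but blue or purple is not meant.

How it is judged:
By the outcome, as a careful person would: the job done as asked, in the order asked, and still so for the second after the job is handed in, with the robot touching nothing.
It also fails if it takes over 64 s, if anything falls off the work surface, if the arm or the gripper's body presses on something with over 40 N, if the wrist force passes 120 N, or if a joint passes its speed limit or range.

## Working session

There is one attempt and no reset: what is moved stays moved. The work goes in short steps, Python scripts to look and compute and a shell command to move; the robot and the scene stay as the last step left them, time stands still between calls to the robot, and variables do not carry over. Pictures are saved under pics/ and viewed, at most 10 in all, crops included, and the job is handed in when it is done.

```bash
mkdir -p pics; python3 - <<'E'
from rig import r
import cv2,numpy as np
for n in("top","side"):
    f=r.grab_frame(n); cv2.imwrite(f"pics/{n}0.png",f["img"][:,:,::-1]); np.savez(f"{n}0.npz",**f)
    print(n,f["K"].round(1).tolist(),f["world_from_camera"].round(3).tolist(),f.keys(),(f["range_z"]>0).mean())
s=r.sense(); print(s)
E
```

```text
top [[487.4, 0.0, 319.3], [0.0, 487.4, 235.3], [0.0, 0.0, 1.0]] [[0.021, 0.988, -0.155, 366.156], [-1.0, 0.021, -0.0, 53.111], [0.003, 0.155, 0.988, 1062.959], [0.0, 0.0, 0.0, 1.0]] dict_keys(['img', 'range_z', 'K', 'world_from_camera']) 0.9960286458333333
side [[513.0, 0.0, 320.7], [0.0, 513.0, 239.3], [0.0, 0.0, 1.0]] [[-0.867, 0.349, -0.354, 167.958], [-0.497, -0.583, 0.643, 731.733], [0.018, 0.734, 0.679, 768.67], [0.0, 0.0, 0.0, 1.0]] dict_keys(['img', 'range_z', 'K', 'world_from_camera']) 0.9960123697916666
{'clock': 0.1, 'qpos': array([-1.24941570e+00,  3.53604611e-01,  1.63406781e+00,  4.80544750e-05,
        1.15520472e+00, -2.38354646e-03]), 'qvel': array([ 0.00015725, -0.0008013 , -0.00156265,  0.00036236,  0.00013021,
        0.0021344 ]), 'joint_efforts': array([ 1.67610964e-03, -6.06357408e+01, -3.42816532e+01,  1.19061319e-04,
        3.84337021e-03,  5.81263208e-06]), 'eef_pos': array([ 198.72236252, -592.10665668,  230.61725014]), 'tcp_rot': array([-3.14030827e+00, -4.70005177e-05,  3.23744710e-01]), 'contact_force': array([-0.2437975 ,  0.08561319, -0.25873555]), 'wrist_torque': array([ 0.05661467, -0.03735798, -0.0328528 ]), 'grasp_force': 0.0, 'opening': 1.000938084187599}
```

View pics/top0.png

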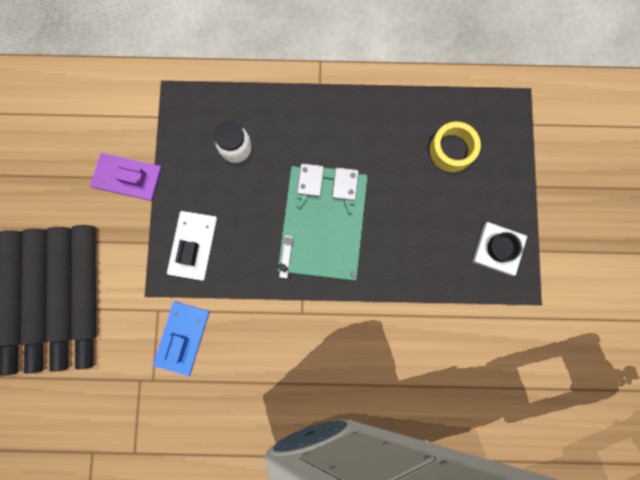

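View pics/side0.png

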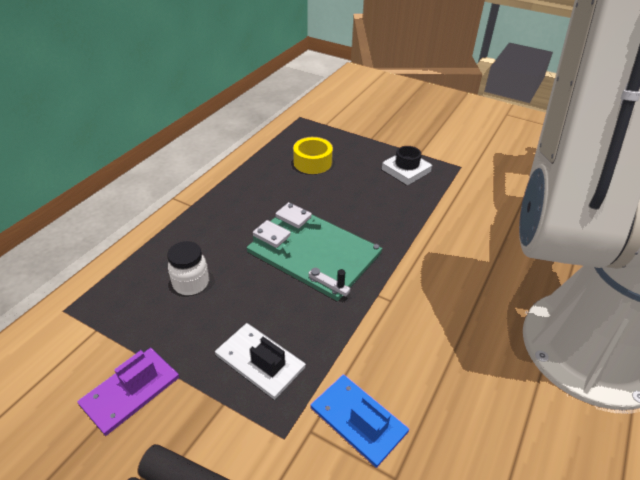

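The top view shows the cradle jig at about (192,245) with its bare end up (+x). The bed is at (325,222), with toes at (310,180) and (345,184) and the stop bar at (287,255). The side view agrees: jig (260,360), pin (341,277), and blue and purple decoys nearby.

```bash
cat > h.py <<'E'
from rig import r
import cv2,numpy as np
def cast(f,uv,z):
    uv=np.atleast_2d(np.asarray(uv,float)); K=f["K"]; T=f["world_from_camera"]
    d=np.c_[(uv[:,0]-K[0,2])/K[0,0],-(uv[:,1]-K[1,2])/K[1,1],-np.ones(len(uv))]@T[:3,:3].T
    o=T[:3,3]; return (o+d*((z-o[2])/d[:,2])[:,None])[:,:2]
def cloud(f):
    h,w=f["range_z"].shape; u,v=np.meshgrid(np.arange(w),np.arange(h)); K=f["K"]; Z=f["range_z"]
    p=np.stack([(u-K[0,2])/K[0,0]*Z,-(v-K[1,2])/K[1,1]*Z,-Z],-1); T=f["world_from_camera"]
    return p@T[:3,:3].T+T[:3,3]
def rect(p):
    (c,s,a)=cv2.minAreaRect(p.astype(np.float32)); a=np.radians(a)
    if s[0]<s[1]: a+=np.pi/2; s=s[::-1]
    return np.array(c),np.array(s),(a+np.pi/2)%np.pi-np.pi/2
def blob(m,near):
    n,l,st,c=cv2.connectedComponentsWithStats(m.astype(np.uint8)); i=1+np.argmin(np.hypot(*(c[1:]-near).T)+1e4*(st[1:,4]<15)); return l==i
def px(m): v,u=np.nonzero(m); return np.c_[u,v]
E
python3 - <<'E'
from h import *
N={"top":dict(jig=(192,245),bed=(325,222),pin=(283,268)),"side":dict(jig=(260,360),bed=(320,250),pin=(341,277))}
for n in N:
    f=dict(np.load(n+"0.npz")); hsv=cv2.cvtColor(f["img"],cv2.COLOR_RGB2HSV); P=cloud(f); w=N[n]
    H,S,V=cv2.split(hsv)
    g=blob((H>65)&(H<95)&(S>80)&(V>50)&(P[...,2]>-5)&(P[...,2]<60),w["bed"])
    wh=(S<60)&(V>140)
    j=blob(wh&(P[...,2]<40)&(abs(P[...,1]-300)<150),w["jig"])
    for nm,m,z in(("bed",g,15),("jig",j,12)):
        c=rect(cast(f,px(m),z)); q=P[m&(abs(P[...,2]-z)<5)]
        d=rect(q[:,:2]); print(n,nm,m.sum(),*[x.round(3) for x in c],"| depth",*[x.round(3) for x in d],np.median(q[:,2]).round(1))
    bl=(V<70)&(P[...,2]>18)&(P[...,2]<90)
    jc=P[j].mean(0)[:2]
    m=bl&(np.hypot(P[...,0]-jc[0],P[...,1]-jc[1])<70)&(P[...,2]>35); q=P[m]; print(n,"block",m.sum(),*[x.round(3) for x in rect(q[:,:2])],q[:,2].max())
    m=blob(bl&(P[...,2]>40),w["pin"]); q=P[m]; print(n,"pin",m.sum(),q.mean(0).round(1),q.min(0).round(),q.max(0).round())
    print(n,"table z",np.median(P[...,2][(V<60)&(S<90)&(abs(P[...,2])<15)]).round(2))
E
```

```text
top bed 6312 [562.423  46.625] [239.767 169.885] -0.094 | depth [560.168  46.571] [235.365 169.611] -0.098 15.8
top jig 2021 [504.251 330.951] [143.336  83.654] -0.144 | depth [504.126 331.002] [140.501  81.677] -0.152 12.7
top block 159 [483.559 331.252] [44.675 30.307] -0.145 56.202618786867674
top pin 55 [480.7 317.6  48.5] [459. 313.  40.] [503. 322.  55.]
top table z 1.23
side bed 5136 [564.854  51.239] [251.04  178.592] -0.098 | depth [560.565  47.822] [237.175 174.071] -0.093 15.0
side jig 2376 [503.94  332.022] [142.952  82.556] -0.144 | depth [504.765 332.331] [142.579  81.57 ] -0.146 11.9
side block 616 [483.93  336.109] [49.43  34.297] -0.148 55.12203006759637
side pin 98 [453.1 132.4  60. ] [448. 123.  41.] [461. 138.  72.]
side table z 0.76
```

```bash
cat >> h.py <<'E'
from scipy.spatial.transform import Rotation as R
BO=np.array([582.8,44.8]); BY=-0.097
def bed(x,y=0): c,s=np.cos(BY),np.sin(BY); return BO+[c*x-s*y,s*x+c*y]
def need(x,y,z,yaw):
    s=r.sense(); A=R.from_euler("xyz",s["tcp_rot"]); B=R.from_euler("xyz",[np.pi,0,yaw])
    print("turn",(A.inv()*B).as_rotvec(degrees=True).round(2),"shift m",(A.inv().apply(np.array([x,y,z])-s["eef_pos"])/1000).round(4))
    print("t",round(s["clock"],2),"pos",s["eef_pos"].round(1),"rot",s["tcp_rot"].round(4),"F",s["contact_force"].round(1),"open",round(s["opening"],3),"grip",round(s["grasp_force"],1),"q",s["qpos"].round(2))
E
python3 -m creep '0 0 26.9 .566 -.787 .08 0;0 0 26.9 .566 -.787 .08 0;0 0 26.9 .566 -.787 .08 0;0 0 26.9 .566 -.787 .08 0;0 0 26.9 .566 -.787 .08 0;0 0 26.9 .566 -.787 .08 0;0 0 26.9 .566 -.787 .08 0;0 0 26.9 .566 -.787 .08 0' 60
python3 -c "
from h import *
need(484.5,334.4,150,-.146)"
```

```text
clock: 1.1
eef_pos: [346.2, -114.6, 190.2]
tcp_rot: [3.141, -0.001, -0.146]
contact_force: [0.1, -0.8, -0.8]
opening: 0.999
grasp_force: 0.0
turn [ 0.01 -0.05 -0.02] shift m [ 0.0713 -0.4644  0.0402]
t 1.1 pos [ 346.2 -114.6  190.2] rot [ 3.1415e+00 -9.0000e-04 -1.4630e-01] F [ 0.1 -0.8 -0.8] open 0.999 grip 0.0 q [-0.32 -0.02  2.19  0.    0.97  1.39]
```

```bash
python3 -m creep '0 0 0 .071 -.464 .06 0;0 0 0 .071 -.464 .06 0;0 0 0 .071 -.464 .06 0;0 0 0 .071 -.464 .06 0;0 0 0 .071 -.464 .06 0;0 0 0 .071 -.464 .06 0;0 0 0 .071 -.464 .06 0;0 0 0 .071 -.464 .06 0' 
python3 -c "
from h import *
need(484.5,334.4,24,-.146)"
```

```text
clock: 2.1
eef_pos: [483.8, 335.2, 129.4]
tcp_rot: [-3.142, 0.0, -0.144]
contact_force: [0.8, -0.8, -0.2]
opening: 0.998
grasp_force: 0.0
turn [-0.    0.01  0.11] shift m [0.0008 0.0007 0.1054]
t 2.1 pos [483.8 335.2 129.4] rot [-3.1415e+00  2.0000e-04 -1.4400e-01] F [ 0.8 -0.8 -0.2] open 0.998 grip 0.0 q [0.6  0.41 1.8  0.   0.93 2.32]
```

```bash
python3 -m creep '0 0 0 .001 .001 .055 0;0 0 0 .001 .001 .09 0;0 0 0 .001 .001 .108 0;0 0 0 .001 .001 .108 0;0 0 0 .001 .001 .108 255;0 0 0 .001 .001 .108 255;0 0 0 .001 .001 .108 255;0 0 0 .001 .001 .108 255' 60
python3 -m creep '0 0 0 0 0 0 255;0 0 0 0 0 0 255;0 0 0 0 0 0 255'
python3 -c "
from h import *
need(484.5,334.4,24,-.146)"
```

```text
clock: 3.1
eef_pos: [485.3, 331.9, 23.6]
tcp_rot: [-3.14, -0.002, -0.146]
contact_force: [-1.4, -0.3, 6.3]
opening: 0.387
grasp_force: 60.9
clock: 3.48
eef_pos: [485.3, 331.9, 23.6]
tcp_rot: [-3.14, -0.002, -0.146]
contact_force: [-1.3, 0.9, 5.9]
opening: 0.389
grasp_force: 60.9
turn [-0.1  -0.1   0.01] shift m [-0.0012 -0.0024 -0.0004]
t 3.48 pos [485.3 331.9  23.6] rot [-3.1398e+00 -1.8000e-03 -1.4580e-01] F [-1.3  0.9  5.9] open 0.389 grip 60.9 q [0.6  0.56 1.85 0.   0.72 2.31]
```

```bash
python3 -m creep '0 0 0 0 0 -.02 255;0 0 0 0 0 -.05 255;0 0 0 0 0 -.08 255;0 0 0 0 0 -.08 255;0 0 0 0 0 -.08 255'
cat >> h.py <<'E'
def jigpose(n,near,z,tag=None):
    f=r.grab_frame(n); P=cloud(f); H,S,V=cv2.split(cv2.cvtColor(f["img"],cv2.COLOR_RGB2HSV))
    if tag: cv2.imwrite(f"pics/{tag}.png",f["img"][:,:,::-1])
    m=(S<60)&(V>120)&(abs(P[...,2]-z)<6)&(np.hypot(P[...,0]-near[0],P[...,1]-near[1])<110)
    q=P[m]; print(n,m.sum(),*[x.round(3) for x in rect(q[:,:2])],"z",np.median(q[:,2]).round(1))
    return f
E
python3 -c "
from h import *
need(*bed(-95),100,BY); z=r.sense()['eef_pos'][2]-20+8
jigpose('side',(505,330),z,'lift_s'); jigpose('top',(505,330),z,'lift_t')"
```

```text
clock: 4.1
eef_pos: [483.9, 330.8, 101.8]
tcp_rot: [3.141, 0.001, -0.146]
contact_force: [-0.2, 0.6, -4.2]
opening: 0.389
grasp_force: 60.9
turn [ 0.03  0.03 -2.79] shift m [0.0445 0.2732 0.0019]
t 4.1 pos [483.9 330.8 101.8] rot [ 3.1411e+00  5.0000e-04 -1.4580e-01] F [-0.2  0.6 -4.2] open 0.389 grip 60.9 q [0.6  0.45 1.82 0.   0.87 2.31]
side 1766 [502.966 329.478] [141.778  81.173] -0.137 z 90.0
top 1300 [502.718 326.717] [138.385  80.367] -0.132 z 90.2
```

View pics/lift_s.png

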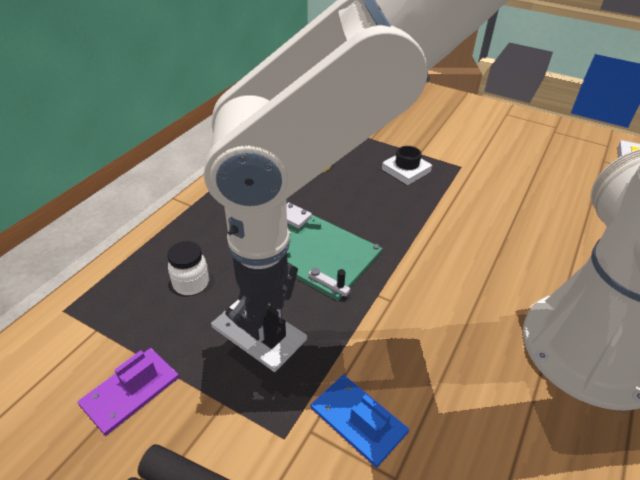

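The jig is held level in the gripper at about (260,330), with the block upright between the fingers. The stop bar (330,282) is still open and the bed is clear.

```bash
python3 -m creep '0 0 -2.8 0.0445 .273 -.023 255;0 0 -2.8 0.0445 .273 -.023 255;0 0 -2.8 0.0445 .273 -.023 255;0 0 -2.8 0.0445 .273 -.023 255;0 0 -2.8 0.0445 .273 -.023 255;0 0 -2.8 0.0445 .273 -.023 255;0 0 -2.8 0.0445 .273 -.023 255'
python3 -c "
from h import *
need(*bed(-95),60,BY); z=r.sense()['eef_pos'][2]-12
jigpose('side',bed(-75),z,'b_s'); jigpose('top',bed(-75),z,'b_t'); print(bed(-75))"
```

```text
clock: 5.08
eef_pos: [488.5, 54.9, 124.5]
tcp_rot: [-3.142, 0.001, -0.097]
contact_force: [-0.5, 0.3, -4.3]
opening: 0.391
grasp_force: 61.8
turn [-0.    0.06 -0.02] shift m [-0.0001  0.0009  0.0645]
t 5.08 pos [488.5  54.9 124.5] rot [-3.1416e+00  1.1000e-03 -9.7300e-02] F [-0.5  0.3 -4.3] open 0.391 grip 61.8 q [0.11 0.29 2.01 0.   0.85 1.78]
side 1401 [507.745  55.839] [141.28   83.135] -0.071 z 112.7
top 659 [460.85   57.473] [79.795 46.783] 1.48 z 113.9
[508.15256093  52.06359695]
```

View pics/b_s.png

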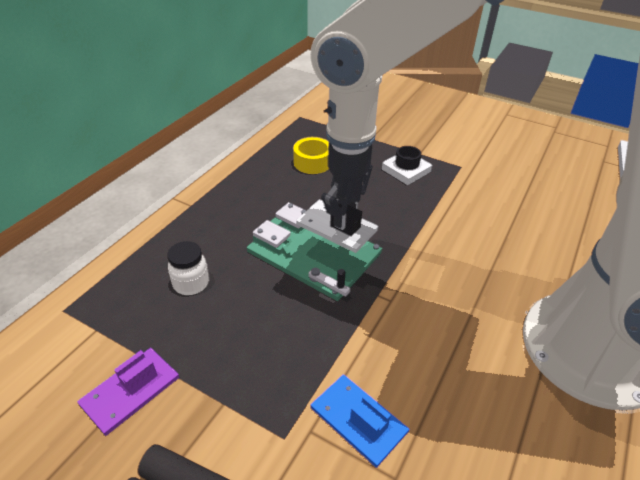

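The jig hangs above the bed at about (340,222). The toes at (270,233) and (292,213) lie just ahead of it, and the stop bar is clear. I'll check the bed centreline from the toes before lowering.

```bash
python3 - <<'E'
from h import *
for n in("top","side"):
    f=dict(np.load(n+"0.npz")); P=cloud(f); H,S,V=cv2.split(cv2.cvtColor(f["img"],cv2.COLOR_RGB2HSV))
    d=P[...,:2]-BO; c,s=np.cos(BY),np.sin(BY); X=c*d[...,0]+s*d[...,1]; Y=-s*d[...,0]+c*d[...,1]
    ok=(S<70)&(V>110)&(abs(P[...,2]-42)<6)&(X>15)&(X<110)&(abs(Y)<80)
    for m in(ok&(Y>0),ok&(Y<0)): print(n,m.sum(),"x",np.percentile(X[m],[1,99]).round(1),"y",np.percentile(Y[m],[1,99]).round(1),"z",np.median(P[...,2][m]).round(1))
    m=ok; print(n,"combined yaw",rect(P[m][:,:2])[2].round(3), rect(np.c_[X[m],Y[m]]))
    m=(V<70)&(P[...,2]>35)&(P[...,2]<85)&(X<-60)&(X>-170)&(Y>30)&(Y<110); print(n,"pin",m.sum(),X[m].mean().round(1),Y[m].mean().round(1), np.percentile(X[m],[2,98]).round(),np.percentile(Y[m],[2,98]).round())
E
```

```text
top 638 x [29.6 93.7] y [13.6 60.6] z 42.8
top 634 x [29.8 94. ] y [-62.1 -15.4] z 42.8
top combined yaw 1.476 (array([62.19488525, -0.69515228]), array([124.0853653 ,  66.56240845]), np.float64(-1.5688862737213922))
top pin 3 -137.7 62.9 [-138. -137.] [62. 64.]
side 524 x [29.7 94.7] y [15.9 64.5] z 41.9
side 471 x [29.4 94.5] y [-60.2 -10.7] z 41.9
side combined yaw 1.468 (array([62.23005676,  2.25205231]), array([126.20301056,  66.82607269]), np.float64(1.5645867672392133))
side pin 113 -137.5 74.8 [-142. -131.] [67. 79.]
```

```bash
python3 -m creep '0 0 0 0 0.001 .04 255;0 0 0 0 .001 .07 255;0 0 0 0 .001 .08 255;0 0 0 0 .001 .083 255;0 0 0 0 .001 .086 255;0 0 0 0 .001 .086 255'
python3 -c "
from h import *
need(*bed(-15),39,BY)"
```

```text
clock: 5.92
eef_pos: [489.3, 53.8, 39.8]
tcp_rot: [-3.141, -0.001, -0.097]
contact_force: [0.0, 0.1, -3.1]
opening: 0.387
grasp_force: 61.7
turn [-0.01 -0.07  0.02] shift m [ 0.079  -0.0001  0.0009]
t 5.92 pos [489.3  53.8  39.8] rot [-3.1414e+00 -1.2000e-03 -9.6700e-02] F [ 0.   0.1 -3.1] open 0.387 grip 61.7 q [ 0.11  0.43  2.06 -0.    0.65  1.77]
```

```bash
python3 -m creep '0 0 0 0 0 .001 255;0 0 0 .008 0 .001 255;0 0 0 .016 0 .001 255;0 0 0 .024 0 .001 255;0 0 0 .032 0 .001 255;0 0 0 .036 0 .001 255;0 0 0 .036 0 .001 255'
python3 -c "
from h import *
need(*bed(-15),39,BY)"
```

```text
clock: 6.8
eef_pos: [524.9, 50.1, 38.6]
tcp_rot: [-3.142, 0.0, -0.097]
contact_force: [-4.8, 0.5, 7.0]
opening: 0.39
grasp_force: 63.2
turn [-0.    0.   -0.01] shift m [ 0.0431 -0.0003 -0.0004]
t 6.8 pos [524.9  50.1  38.6] rot [-3.1415  0.     -0.0971] F [-4.8  0.5  7. ] open 0.39 grip 63.2 q [0.09 0.47 1.98 0.   0.69 1.76]
```

```bash
python3 -m creep '0 0 0 .006 0 -.0004 255;0 0 0 .012 0 -.0004 255;0 0 0 .018 0 -.0004 255;0 0 0 .024 0 -.0004 255;0 0 0 .030 0 -.0004 255;0 0 0 .034 0 -.0004 255;0 0 0 .034 0 -.0004 255'
python3 -c "
from h import *
need(*bed(-15),39,BY)"
```

```text
clock: 7.68
eef_pos: [559.4, 46.8, 38.6]
tcp_rot: [-3.141, -0.002, -0.097]
contact_force: [-0.5, -0.6, 0.2]
opening: 0.387
grasp_force: 62.6
turn [-0.01 -0.09  0.01] shift m [ 0.0085 -0.0003 -0.0003]
t 7.67 pos [559.4  46.8  38.6] rot [-3.1415e+00 -1.5000e-03 -9.6900e-02] F [-0.5 -0.6  0.2] open 0.387 grip 62.6 q [ 0.08  0.51  1.91 -0.    0.72  1.75]
```

No side load. I'll push the last part home until the wall resists.

```bash
python3 -m creep '0 0 0 .003 0 0 255;0 0 0 .006 0 0 255;0 0 0 .008 0 0 255;0 0 0 .008 0 0 255'
python3 -m creep '0 0 0 .0015 0 0 255;0 0 0 .003 0 0 255;0 0 0 .003 0 0 255'
python3 -c "
from h import *
need(*bed(-15),39,BY)"
```

```text
clock: 8.18
eef_pos: [566.4, 46.1, 38.6]
tcp_rot: [3.142, -0.0, -0.097]
contact_force: [-3.8, 0.4, 4.3]
opening: 0.387
grasp_force: 62.9
clock: 8.55
eef_pos: [568.7, 45.9, 38.6]
tcp_rot: [3.142, 0.001, -0.097]
contact_force: [-6.8, -0.0, 6.7]
opening: 0.384
grasp_force: 63.2
turn [0.   0.07 0.01] shift m [-0.0009 -0.0003 -0.0004]
t 8.55 pos [568.7  45.9  38.6] rot [ 3.1415e+00  1.2000e-03 -9.6900e-02] F [-6.8 -0.   6.7] open 0.384 grip 63.2 q [0.08 0.52 1.89 0.   0.74 1.75]
```

```bash
python3 -m creep '0 0 0 .001 0 0 255;0 0 0 .002 0 0 255;0 0 0 .002 0 0 255'
python3 -m creep '0 0 0 .001 0 0 255;0 0 0 .002 0 0 255;0 0 0 .002 0 0 255'
python3 -c "
from h import *
need(*bed(-15),39,BY)"
```

```text
clock: 8.93
eef_pos: [568.7, 45.9, 38.6]
tcp_rot: [3.141, 0.005, -0.097]
contact_force: [-14.8, 2.0, 13.3]
opening: 0.388
grasp_force: 64.3
clock: 9.3
eef_pos: [568.6, 45.9, 38.6]
tcp_rot: [3.141, 0.009, -0.097]
contact_force: [-22.1, 4.5, 22.2]
opening: 0.389
grasp_force: 65.3
turn [ 0.03  0.5  -0.01] shift m [-0.0008 -0.0003 -0.0004]
t 9.3 pos [568.6  45.9  38.6] rot [ 3.1411  0.0087 -0.0972] F [-22.1   4.5  22.2] open 0.389 grip 65.3 q [0.08 0.52 1.88 0.   0.75 1.74]
```

```bash
python3 -m creep '0 0 0 -.0015 0 -.0005 255;0 0 0 -.0035 0 -.001 255;0 0 0 -.0035 0 -.001 255;0 0 0 -.0035 0 -.001 140;0 0 0 -.0035 0 -.001 100;0 0 0 -.0035 0 -.001 60;0 0 0 -.0035 0 -.001 60'
python3 -c "
from h import *
need(*bed(-15),130,BY)"
```

```text
clock: 10.18
eef_pos: [570.2, 45.7, 39.7]
tcp_rot: [-3.142, -0.001, -0.097]
contact_force: [1.0, -0.5, -0.0]
opening: 0.766
grasp_force: 0.0
turn [-0.   -0.03  0.01] shift m [-0.0023 -0.0003 -0.0903]
t 10.18 pos [570.2  45.7  39.7] rot [-3.1415e+00 -6.0000e-04 -9.6900e-02] F [ 1.  -0.5 -0. ] open 0.766 grip 0.0 q [ 0.08  0.52  1.88 -0.    0.74  1.75]
```

```bash
python3 -m creep '0 0 0 -.002 0 -.03 60;0 0 0 -.002 0 -.085 60;0 0 0 -.06 .03 -.11 60;0 0 0 -.12 -.0 -.11 60;0 0 0 -.16 -.02 -.11 60;0 0 0 -.16 -.02 -.11 60;0 0 0 -.16 -.02 -.11 60'
cat >> h.py <<'E'
def check(tag=None):
  for n in("side","top"):
    f=r.grab_frame(n); P=cloud(f); H,S,V=cv2.split(cv2.cvtColor(f["img"],cv2.COLOR_RGB2HSV))
    if tag: cv2.imwrite(f"pics/{tag}_{n}.png",f["img"][:,:,::-1])
    d=P[...,:2]-BO; c,s=np.cos(BY),np.sin(BY); X=c*d[...,0]+s*d[...,1]; Y=-s*d[...,0]+c*d[...,1]; Z=P[...,2]
    m=(S<60)&(V>110)&(abs(Z-27)<6)&(X<25)&(X>-90)&(abs(Y)<50); print(n,"plate",m.sum(),"x",np.percentile(X[m],[1,99]).round(1) if m.any() else 0,"y",np.percentile(Y[m],[1,99]).round(1) if m.any() else 0)
    m=(V<70)&(Z>36)&(Z<80)&(X<-55)&(X>-170)&(Y>-10)&(Y<110); print(n,"pin",m.sum(),*( (np.percentile(A[m],[2,50,98]).round(1) if m.any() else 0) for A in (X,Y,Z)))
E
python3 -c "
from h import *
need(*bed(-135,71),100,BY); check('home')"
```

```text
clock: 11.05
eef_pos: [413.5, 81.3, 150.1]
tcp_rot: [-3.141, -0.002, -0.096]
contact_force: [-0.2, 0.1, 0.4]
opening: 0.767
grasp_force: 0.0
turn [-0.02 -0.11  0.06] shift m [ 0.037  -0.051   0.0502]
t 11.05 pos [413.5  81.3 150.1] rot [-3.1412e+00 -1.9000e-03 -9.6000e-02] F [-0.2  0.1  0.4] open 0.767 grip 0.0 q [ 0.19  0.14  2.13 -0.    0.87  1.86]
side plate 724 x [-65.3  23. ] y [-37.2  42.6]
side pin 123 [-142.1 -137.6 -128.8] [66.4 75.7 79.2] [37.7 58.7 71.2]
top plate 623 x [-46.1  24.4] y [-39.8  39.1]
top pin 0 0 0 0
```

View pics/home_side.png

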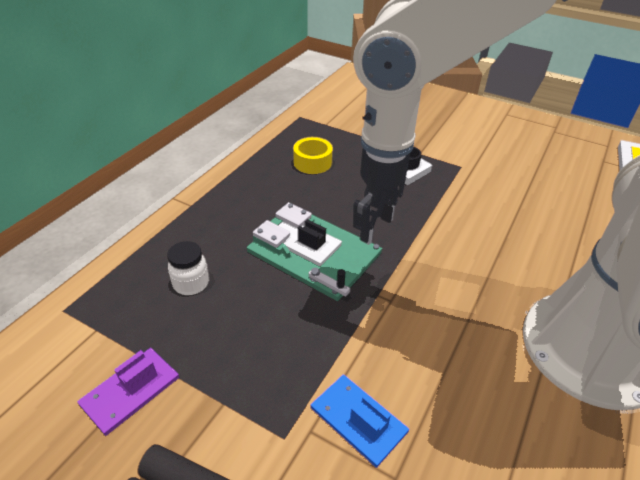

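The jig sits under the toes at about (305,240) with its rear edge at bed x = -65, so it is home. The pin at (341,277) is where I expected it. Next I'll descend around the pin and grip it lightly.

```bash
python3 -m creep '0 0 0 .037 -.051 0 0;0 0 0 .037 -.051 .02 0;0 0 0 .037 -.051 .06 0;0 0 0 .037 -.051 .095 0;0 0 0 .037 -.051 .106 0;0 0 0 .037 -.051 .106 255;0 0 0 .037 -.051 .106 255;0 0 0 .037 -.051 .106 255' 25
python3 -m creep '0 0 0 0 0 0 255;0 0 0 0 0 0 255;0 0 0 0 0 0 255'
python3 -c "
from h import *
need(*bed(-135,71),44,BY); print(R.from_euler('z',-BY).apply(np.r_[r.sense()['eef_pos'][:2]-BO,0]))"
```

```text
clock: 12.15
eef_pos: [455.2, 128.5, 44.7]
tcp_rot: [-3.141, -0.002, -0.097]
contact_force: [-0.2, -0.4, 0.6]
opening: 0.38
grasp_force: 0.0
clock: 12.52
eef_pos: [454.8, 128.5, 44.4]
tcp_rot: [-3.141, -0.001, -0.097]
contact_force: [-1.2, -0.6, 7.6]
opening: 0.176
grasp_force: 25.1
turn [-0.02 -0.07  0.02] shift m [ 0.0005 -0.0001  0.0004]
t 12.53 pos [454.8 128.5  44.4] rot [-3.1412e+00 -1.3000e-03 -9.6700e-02] F [-1.2 -0.6  7.6] open 0.176 grip 25.1 q [ 0.27  0.4   2.1  -0.    0.64  1.94]
[-135.49801061   70.87223133    0.        ]
```

```bash
python3 -m creep '0 0 0 .0004 .0081 0 255;0 0 0 .0022 .0169 0 255;0 0 0 .0052 .0254 0 255;0 0 0 .0095 .0333 0 255;0 0 0 .0149 .0405 0 255;0 0 0 .0213 .0468 0 255;0 0 0 .0286 .052 0 255;0 0 0 .0286 .052 0 255'
python3 -c "
from h import *
need(*bed(-75,10),44,BY); print(R.from_euler('z',-BY).apply(np.r_[r.sense()['eef_pos'][:2]-BO,0]))"
```

```text
clock: 13.52
eef_pos: [478.1, 73.9, 44.0]
tcp_rot: [-3.141, -0.001, -0.097]
contact_force: [-0.7, 1.3, 4.3]
opening: 0.169
grasp_force: 25.3
turn [-0.02 -0.03  0.01] shift m [ 0.0321  0.0088 -0.    ]
t 13.53 pos [478.1  73.9  44. ] rot [-3.1413e+00 -6.0000e-04 -9.6800e-02] F [-0.7  1.3  4.3] open 0.169 grip 25.3 q [0.15 0.41 2.07 0.   0.66 1.82]
[-107.06463276   18.79924917    0.        ]
```

```bash
python3 -m creep '0 0 0 .008 .0042 0 255;0 0 0 .0166 .007 0 255;0 0 0 .0254 .0086 0 255;0 0 0 .0314 .0088 0 255;0 0 0 .0325 .0088 0 255;0 0 0 .0325 .0088 0 255'
python3 -m creep '0 0 0 .001 0 0 255;0 0 0 .002 0 0 255;0 0 0 .002 0 0 255'
python3 -c "
from h import *
need(*bed(-75,10),44,BY); print(R.from_euler('z',-BY).apply(np.r_[r.sense()['eef_pos'][:2]-BO,0]))"
```

```text
clock: 14.28
eef_pos: [508.1, 61.7, 43.8]
tcp_rot: [3.141, 0.002, -0.096]
contact_force: [-4.8, -1.3, 7.6]
opening: 0.175
grasp_force: 25.8
clock: 14.65
eef_pos: [510.3, 61.5, 43.8]
tcp_rot: [3.141, 0.001, -0.096]
contact_force: [-3.6, -1.9, 7.0]
opening: 0.177
grasp_force: 25.7
turn [0.05 0.07 0.04] shift m [-0.0012 -0.0004 -0.0002]
t 14.65 pos [510.3  61.5  43.8] rot [ 3.1408e+00  1.2000e-03 -9.6300e-02] F [-3.6 -1.9  7. ] open 0.177 grip 25.7 q [ 0.12  0.45  2.01 -0.    0.69  1.79]
[-73.76015756   9.57561273   0.        ]
```

```bash
python3 -m creep '0 0 0 .001 0 0 255;0 0 0 .002 0 0 255;0 0 0 .002 0 0 255' 40
python3 -m creep '0 0 0 .001 0 0 255;0 0 0 .002 0 0 255;0 0 0 .002 0 0 255'
```

```text
clock: 15.02
eef_pos: [511.5, 61.3, 43.8]
tcp_rot: [3.14, 0.003, -0.096]
contact_force: [-6.8, -0.9, 10.4]
opening: 0.171
grasp_force: 39.8
clock: 15.4
eef_pos: [513.2, 61.1, 43.8]
tcp_rot: [3.141, 0.003, -0.097]
contact_force: [-7.0, -1.1, 10.6]
opening: 0.169
grasp_force: 39.9
```

```bash
python3 -m creep '0 0 0 0 0 0 150;0 0 0 0 0 0 150;0 0 0 0 0 -.02 150;0 0 0 0 0 -.06 150;0 0 0 -.03 0 -.08 255;0 0 0 -.08 0 -.08 255;0 0 0 -.08 0 -.08 255;0 0 0 -.08 0 -.08 255'
python3 -c "
from h import *
need(*bed(-115,10),44,BY); check('shut')"
```

```text
clock: 16.4
eef_pos: [436.5, 69.2, 123.9]
tcp_rot: [-3.141, -0.002, -0.097]
contact_force: [0.3, -0.6, 0.6]
opening: 0.005
grasp_force: 0.0
turn [-0.02 -0.1   0.03] shift m [0.0328 0.0002 0.08  ]
t 16.4 pos [436.5  69.2 123.9] rot [-3.1412e+00 -1.7000e-03 -9.6500e-02] F [ 0.3 -0.6  0.6] open 0.005 grip 0.0 q [ 0.15  0.22  2.11 -0.    0.81  1.82]
side plate 758 x [-82.7  23.5] y [-37.1  47.4]
side pin 88 [-82.2 -77.9 -71.6] [ 6.5 15.7 19.4] [39.2 58.2 71.1]
top plate 379 x [-18.4  24.8] y [-39.6  39.2]
top pin 0 0 0 0
```

View pics/shut_side.png

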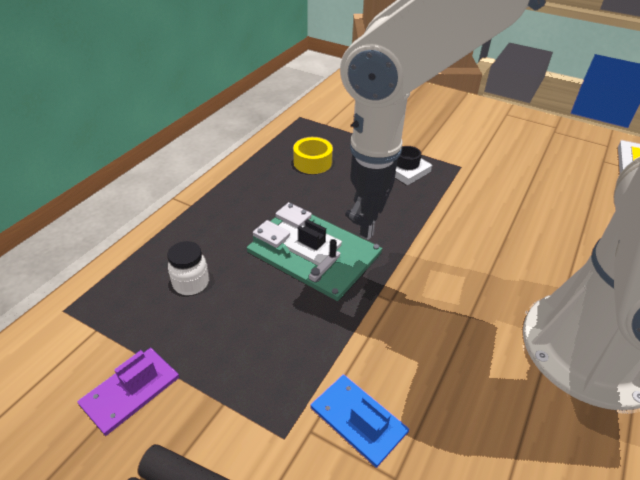

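The bar now lies across the bed behind the jig, with the pin at (333,247), and looks shut or within a couple of mm of it. I'll push the pin from behind with shut fingers to be sure it's on its stop.

```bash
python3 -m creep '0 0 0 .033 0 .04 255;0 0 0 .033 0 .08 255;0 0 0 .033 0 .08 255;0 0 0 .040 0 .08 255;0 0 0 .047 0 .08 255;0 0 0 .053 0 .08 255;0 0 0 .053 0 .08 255'
python3 -m creep '0 0 0 .0015 0 0 255;0 0 0 .003 0 0 255;0 0 0 .003 0 0 255'
python3 -m creep '0 0 0 .0015 0 0 255;0 0 0 .003 0 0 255;0 0 0 .003 0 0 255'
python3 -c "
from h import *
need(*bed(-93,10),44,BY)"
```

```text
clock: 17.38
eef_pos: [489.3, 64.0, 44.3]
tcp_rot: [-3.141, -0.002, -0.097]
contact_force: [1.5, 0.5, 0.1]
opening: 0.006
grasp_force: 0.0
clock: 17.75
eef_pos: [490.3, 63.6, 43.4]
tcp_rot: [3.141, 0.002, -0.097]
contact_force: [-4.3, 0.9, 2.6]
opening: 0.0
grasp_force: 2.2
clock: 18.12
eef_pos: [490.4, 63.4, 42.9]
tcp_rot: [3.141, 0.007, -0.097]
contact_force: [-12.6, 2.4, 8.8]
opening: 0.005
grasp_force: 6.7
turn [ 0.06  0.41 -0.  ] shift m [ 0.0007 -0.0005 -0.0011]
t 18.12 pos [490.4  63.4  42.9] rot [ 3.1406  0.0072 -0.097 ] F [-12.6   2.4   8.8] open 0.005 grip 6.7 q [0.13 0.43 2.04 0.   0.67 1.79]
```

```bash
python3 -m creep '0 0 0 -.01 0 0 255;0 0 0 -.04 0 0 255;0 0 0 -.05 0 -.06 255;0 0 0 -.05 .05 -.12 255;0 0 0 -.05 .1 -.15 255;0 0 0 -.05 .15 -.15 255;0 0 0 -.05 .2 -.15 255;0 0 0 -.05 .2 -.15 255'
python3 -c "
from h import *
need(400,0,200,BY); check('fin')"
```

```text
clock: 19.12
eef_pos: [425.3, -133.8, 194.0]
tcp_rot: [3.14, -0.002, -0.101]
contact_force: [0.4, 0.0, 0.3]
opening: 0.002
grasp_force: 0.0
turn [ 0.07 -0.13 -0.23] shift m [-0.0387 -0.1306 -0.0062]
t 19.12 pos [ 425.3 -133.8  194. ] rot [ 3.1404e+00 -2.2000e-03 -1.0100e-01] F [0.4 0.  0.3] open 0.002 grip 0.0 q [-0.31  0.11  2.04 -0.    0.98  1.36]
side plate 760 x [-82.7  23.4] y [-36.9  48.5]
side pin 87 [-82.4 -77.9 -72.8] [ 7.8 16.  20.5] [36.7 56.3 70.8]
top plate 1259 x [-82.8  24.1] y [-39.9  46.4]
top pin 22 [-83.  -78.3 -71.8] [ 5.3  9.2 13.3] [60.5 69.9 72.8]
```

View pics/fin_top.png

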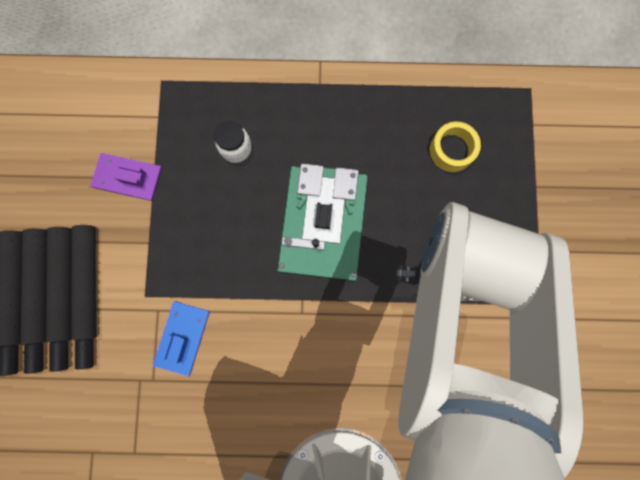

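The top view shows the jig under the toes (323,210), the bar across behind it at (303,243), and the tape roll and ink jar where they were. The arm is clear of everything. The cup jig is hidden behind the forearm, but nothing went near it.

```bash
python3 -c "
from rig import r
print(r.sign_off())"
```

```text
the job is handed in; nothing more can be done
None
```

The cradle jig is fully home under the toes and the stop bar is shut on its end stop behind it; the arm is clear and the job was handed in at about 19 s, with the other jig, tape roll and ink jar never touched.

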